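# Pack a set of fragile inlaid tiles in layers with cork between

## Task

Pack the tile set on the wooden packing board, in layers, each centred between the end battens and square to the board: first the longer slab, then one cork sheet on it, then all the border sticks there are (two to four), laid flat across the cork in one row, spread along it so that what comes next rests level, then the other cork sheet, and last the shorter slab on top. Set each piece down and let go of it before the next; handle everything gently, as the terracotta is fragile: never squeeze or press it with more than about 40 N on a finger. Leave the jar, the spirit level and the spatula where they are.

Things in the scene. Friction and masses are not known exactly. Their poses are not given: they have to be found in the camera images.
- board: Fixed wooden packing board with its long side along its x: base 190 x 90 mm, 12 mm thick, with a 12 mm high, 14 mm wide wooden batten across each short end (162 mm clear between the battens; the long sides are open). Origin: centre of its underside, on the table; z up. Its place and turn differ each time.
- slab_long: The longer inlaid terracotta tile slab, fragile, 130 (x) x 58 (y) x 22 (z) mm, about 0.32 kg; terracotta with pale inlaid strips, the same on both faces. Origin: its centre. Lies flat on the table.
- slab_short: The shorter inlaid terracotta tile slab, fragile, 100 (x) x 58 (y) x 18 (z) mm, about 0.2 kg; otherwise like the longer one. Origin: its centre. Lies flat on the table.
- cork_a: Rigid cork separator sheet, 130 (x) x 62 (y) x 8 (z) mm, about 40 g, not fragile, can be pinched across its 62 mm width. Origin: its centre. Lies flat on the table. Interchangeable with cork_b.
- cork_b: Second cork separator sheet, identical to cork_a.
- jar: Bystander: dark round jar of pigment, 72 mm across, 80 mm high, with a brush handle sticking out of it to 150 mm. Origin: centre of its underside.
- level: Bystander: yellow spirit level, 420 mm long (y), 50 mm wide, 48 mm high, lying beyond the work. Origin: centre of its underside.
- trowel: Bystander: pointing spatula, 200 mm long, lying on the table.
- stick1: Fragile terracotta border stick, 58 mm long (its y), square section 24 x 24 mm (its x and z; all four sides alike), about 65 g, with a thin pale band near each end. Origin: its centre. Lies on the table. May be absent: there are two to four sticks.
- stick2: Border stick like stick1. May be absent: there are two to four sticks.
- stick3: Border stick like stick1. May be absent: there are two to four sticks.
- stick4: Border stick like stick1. May be absent: there are two to four sticks.

How it is judged:
On the way, in this order (a step that is already met when the one before it is completed fails the run):
1. the longer slab lies flat and centred on the board, let go (x of slab_long in the frame of board between -0.012 and 0.012 m and y of slab_long in the frame of board between -0.012 and 0.012 m and z of slab_long in the frame of board between 0.018 and 0.028 m and linear speed of slab_long below 0.03 m/s and angle between the z axis of slab_long and the z axis of board, either way round below 0.08 rad and angle between the x axis of slab_long and the x axis of board, either way round below 0.15 rad and contact force between the fingers and slab_long below 0.3 N), for 0.2 s.
2. a cork sheet lies flat on the longer slab, let go ((((x of cork_a in the frame of board between -0.012 and 0.012 m and y of cork_a in the frame of board between -0.012 and 0.012 m and z of cork_a in the frame of board between 0.033 and 0.043 m and linear speed of cork_a below 0.03 m/s and angle between the z axis of cork_a and the z axis of board, either way round below 0.08 rad and angle between the x axis of cork_a and the x axis of board, either way round below 0.15 rad) and contact force between the fingers and cork_a below 0.3 N) or ((x of cork_b in the frame of board between -0.012 and 0.012 m and y of cork_b in the frame of board between -0.012 and 0.012 m and z of cork_b in the frame of board between 0.033 and 0.043 m and linear speed of cork_b below 0.03 m/s and angle between the z axis of cork_b and the z axis of board, either way round below 0.08 rad and angle between the x axis of cork_b and the x axis of board, either way round below 0.15 rad) and contact force between the fingers and cork_b below 0.3 N))), for 0.2 s.
3. all sticks present lie across that cork sheet in one row, let go (x of stick1 in the frame of board between -0.06 and 0.06 m and y of stick1 in the frame of board between -0.012 and 0.012 m and z of stick1 in the frame of board between 0.049 and 0.059 m and linear speed of each of stick1, stick2, stick3, stick4 below 0.03 m/s and angle between the y axis of each of stick1, stick2, stick3, stick4 and the y axis of board, either way round below 0.2 rad and contact force between the fingers and stick1 below 0.3 N and x of stick2 in the frame of board between -0.06 and 0.06 m and y of stick2 in the frame of board between -0.012 and 0.012 m and z of stick2 in the frame of board between 0.049 and 0.059 m and contact force between the fingers and stick2 below 0.3 N and x of stick3 in the frame of board between -0.06 and 0.06 m and y of stick3 in the frame of board between -0.012 and 0.012 m and z of stick3 in the frame of board between 0.049 and 0.059 m and contact force between the fingers and stick3 below 0.3 N and x of stick4 in the frame of board between -0.06 and 0.06 m and y of stick4 in the frame of board between -0.012 and 0.012 m and z of stick4 in the frame of board between 0.049 and 0.059 m and contact force between the fingers and stick4 below 0.3 N), for 0.2 s.
4. the other cork sheet lies level on the sticks, let go ((((x of cork_a in the frame of board between -0.012 and 0.012 m and y of cork_a in the frame of board between -0.012 and 0.012 m and z of cork_a in the frame of board between 0.033 and 0.043 m and linear speed of cork_a below 0.03 m/s and angle between the z axis of cork_a and the z axis of board, either way round below 0.08 rad and angle between the x axis of cork_a and the x axis of board, either way round below 0.15 rad) and (x of cork_b in the frame of board between -0.012 and 0.012 m and y of cork_b in the frame of board between -0.012 and 0.012 m and z of cork_b in the frame of board between 0.065 and 0.075 m and linear speed of cork_b below 0.03 m/s and angle between the z axis of cork_b and the z axis of board, either way round below 0.08 rad and angle between the x axis of cork_b and the x axis of board, either way round below 0.15 rad) and contact force between the fingers and cork_a below 0.3 N and contact force between the fingers and cork_b below 0.3 N) or ((x of cork_b in the frame of board between -0.012 and 0.012 m and y of cork_b in the frame of board between -0.012 and 0.012 m and z of cork_b in the frame of board between 0.033 and 0.043 m and linear speed of cork_b below 0.03 m/s and angle between the z axis of cork_b and the z axis of board, either way round below 0.08 rad and angle between the x axis of cork_b and the x axis of board, either way round below 0.15 rad) and (x of cork_a in the frame of board between -0.012 and 0.012 m and y of cork_a in the frame of board between -0.012 and 0.012 m and z of cork_a in the frame of board between 0.065 and 0.075 m and linear speed of cork_a below 0.03 m/s and angle between the z axis of cork_a and the z axis of board, either way round below 0.08 rad and angle between the x axis of cork_a and the x axis of board, either way round below 0.15 rad) and contact force between the fingers and cork_b below 0.3 N and contact force between the fingers and cork_a below 0.3 N))), for 0.2 s.
At the end, for the whole second after the job is handed in: From below: longer slab, cork, all sticks in one row, cork, shorter slab; each slab and sheet within 12 mm of centre, 0.15 rad of square, 0.08 rad of level; stick centres within 60 mm along and 12 mm across, crosswise within 0.2 rad; heights within 5 mm; at rest (x of slab_long in the frame of board between -0.012 and 0.012 m and y of slab_long in the frame of board between -0.012 and 0.012 m and z of slab_long in the frame of board between 0.018 and 0.028 m and linear speed of each of slab_long, stick1, stick2, stick3, stick4, slab_short below 0.03 m/s and angle between the z axis of each of slab_long, slab_short and the z axis of board, either way round below 0.08 rad and angle between the x axis of each of slab_long, slab_short and the x axis of board, either way round below 0.15 rad and x of stick1 in the frame of board between -0.06 and 0.06 m and y of stick1 in the frame of board between -0.012 and 0.012 m and z of stick1 in the frame of board between 0.049 and 0.059 m and angle between the y axis of each of stick1, stick2, stick3, stick4 and the y axis of board, either way round below 0.2 rad and x of stick2 in the frame of board between -0.06 and 0.06 m and y of stick2 in the frame of board between -0.012 and 0.012 m and z of stick2 in the frame of board between 0.049 and 0.059 m and x of stick3 in the frame of board between -0.06 and 0.06 m and y of stick3 in the frame of board between -0.012 and 0.012 m and z of stick3 in the frame of board between 0.049 and 0.059 m and x of stick4 in the frame of board between -0.06 and 0.06 m and y of stick4 in the frame of board between -0.012 and 0.012 m and z of stick4 in the frame of board between 0.049 and 0.059 m and (((x of cork_a in the frame of board between -0.012 and 0.012 m and y of cork_a in the frame of board between -0.012 and 0.012 m and z of cork_a in the frame of board between 0.033 and 0.043 m and linear speed of cork_a below 0.03 m/s and angle between the z axis of cork_a and the z axis of board, either way round below 0.08 rad and angle between the x axis of cork_a and the x axis of board, either way round below 0.15 rad) and (x of cork_b in the frame of board between -0.012 and 0.012 m and y of cork_b in the frame of board between -0.012 and 0.012 m and z of cork_b in the frame of board between 0.065 and 0.075 m and linear speed of cork_b below 0.03 m/s and angle between the z axis of cork_b and the z axis of board, either way round below 0.08 rad and angle between the x axis of cork_b and the x axis of board, either way round below 0.15 rad)) or ((x of cork_b in the frame of board between -0.012 and 0.012 m and y of cork_b in the frame of board between -0.012 and 0.012 m and z of cork_b in the frame of board between 0.033 and 0.043 m and linear speed of cork_b below 0.03 m/s and angle between the z axis of cork_b and the z axis of board, either way round below 0.08 rad and angle between the x axis of cork_b and the x axis of board, either way round below 0.15 rad) and (x of cork_a in the frame of board between -0.012 and 0.012 m and y of cork_a in the frame of board between -0.012 and 0.012 m and z of cork_a in the frame of board between 0.065 and 0.075 m and linear speed of cork_a below 0.03 m/s and angle between the z axis of cork_a and the z axis of board, either way round below 0.08 rad and angle between the x axis of cork_a and the x axis of board, either way round below 0.15 rad))) and x of slab_short in the frame of board between -0.012 and 0.012 m and y of slab_short in the frame of board between -0.012 and 0.012 m and z of slab_short in the frame of board between 0.078 and 0.088 m); the robot touches nothing.
It fails at once if a slab or stick is squeezed or pressed by the fingers with more than 120 N (both fingers together) (contact force between the fingers and slab_long above 120 N or contact force between the fingers and slab_short above 120 N or contact force between the fingers and stick1 above 120 N or contact force between the fingers and stick2 above 120 N or contact force between the fingers and stick3 above 120 N or contact force between the fingers and stick4 above 120 N).
It fails at once if the jar, the spirit level or the spatula is moved more than 30 mm (distance of any of jar, level, trowel from where it was at the start of the episode above 0.03 m).
Of stick1, stick2, stick3, stick4 only 2 to 4 are there at a start; the rules pass over those that are not, and their reading is None.
At some moment in a run one of slab_short may be knocked a few centimetres aside while the robot is not near it.
Once in a run the grip may slacken for a moment while it holds something.
It also fails if it takes over 210 s, if anything falls off the work surface, if the arm or the gripper's body presses on something with over 40 N, if the wrist force passes 120 N, or if a joint passes its speed limit or range.

## Robot

A 7-joint arm with a two-finger parallel gripper is mounted at the origin on the work surface. World frame = base frame: x ahead of the robot, y to its left, z up, the work surface at z = 0. Lengths are in m, angles in rad, forces in N, time in s.
With the tool pointing down it reaches from about 0.425 to 0.925 m from the base axis. Payload 6.8 kg.
Tool frame: the origin (TCP) lies at the very end of the fingers, on their centre line; the grasp point (between the pads) lies 19 mm behind it; z points along the fingers, y is the line along which they close (so a half turn about z gives the same grasp; the last joint's range is limited). The gripper opens to 85 mm and grips with 20 to 120 N. Pads are 22 mm wide; open, the fingers measure 114 mm over their backs; the gripper's body (76 mm by 85 mm) begins 54 mm behind the grasp point. The pads swing forward as they close: fully open they stand 13 mm farther back than shut.
Start: joints at [-1.343, 0.477, 0.022, 1.555, -0.011, 1.109, -0.083], TCP at [0.222, 0.637, 0.231] pointing down, gripper open.
Joint ranges: [-2.96, 2.96], [-0.34, 2.1], [-1.41, 1.46], [0.24, 2.44], [-1.37, 4.51], [0.17, 1.92], [-2.96, 2.96]. Speed limits (rad/s): [2.39, 2.39, 3.14, 3.14, 3.14, 3.14, 3.14].

## Interface

Orientations are given as a unit quaternion [w, x, y, z].
In Python, from station import bot gives the robot as it stands.
- The arm moves only by the tool drive_effector, called after ">>>" by a JSON object that holds its "name" and its "arguments", one argument or row to a line. Schema: {"type":"object","properties":{"segments":{"type":"array","items":{"type":"array","items":{"type":"array","items":{"type":"number"},"minItems":5,"maxItems":5},"minItems":1,"maxItems":20},"minItems":1,"maxItems":1},"force":{"type":"number"},"only":{"type":"string"},"quiet":{"type":"boolean"},"lines":{"type":"string"}},"required":["segments"],"additionalProperties":false}. segments is a list that holds a single list of rows (three levels of brackets), with 1 to 20 rows, each of 5 numbers: dx, dy, dz in parts of the range, where 1.0 means 40 cm, then a turn about the tool's z in fractions of the full range, 1 being 180 degrees, then the opening from 0.0 (shut) to 1.0 (fully open); each row shifts and turns the commanded pose from where the row before left it, along the tool's axes as they then stand; what a row does not reach is not made up. A row lasts 1/10 s, in which the tool goes at most 0.05 m and 0.15 rad, less where a joint would pass 70% of its speed; a pose out of reach is approached as far as the arm can. The fingers move at their own pace and stop on an object; force is the grip in N (left out, the last holds). Time passes only in rows, so rows that do not move let the fingers close. The tool returns the time, the measured TCP pose, the force, the opening and the grip force at its end. only (a regular expression) keeps the lines of the reply that match it, lines (a string "A,B") keeps lines A to B, and quiet returns only ok. Shift and turn numbers lie between -1 and 1, and a call with a number outside is refused. Input that does not fit is refused with a message, and nothing moves.
- bot.get_obs(): the state, without advancing time (a new reading comes with each control period).
- bot.read_camera(name): name is "scene" or "top" or "wrist"; returns the picture (480x640x3 uint8, blue, green, red); there is no depth.
- bot.camera_info(name): a dict with "vertical_fov" (degrees; the focal length in pixels is half the picture's height over the tangent of half this angle, whatever the lens; pixels are square), "cx", "cy" (the principal point, pixels), "view" (4x4, takes a point from world to camera coordinates); the wrist camera has in their place "hand_eye" (4x4, takes a point from camera to tool coordinates, whose origin is the TCP and whose axes are the flange's). Camera axes: x right, y up, looking along -z (the intrinsics and any distortion apply to the point x, -y, -z); pixel columns grow to the right and rows downward; lengths in m; the calibration is good to about 2 mm. A picture is of the moment at which its call begins: read the wrist's pose just before it. camera_info takes no time and is no camera call.
- bot.hand_in(): hands the job in; it is judged then, once.
The state is a dict: "t": time; "q": joint angles; "joint_vel": joint speeds; "joint_torque": joint torques, N m; "eef_pos": TCP position; "tool_rot": TCP orientation; "contact_force": force on the tool from outside, world axes, zero at the start; "torque": the same for the moment, N m; "gripper_width": opening from 0.0 (shut) to 1.0 (fully open); "grasp_force": force on a finger pad.
Only numpy, scipy, OpenCV 4.12 (cv2) and the standard library are available. Lean on these libraries where they do the work, as an engineer would, in place of code of your own. Each camera call takes 0.05 s, during which the arm holds its last target. There are 200 camera calls.

## Working session

There is one attempt and no reset: what is moved stays moved. The work goes in short steps, Python scripts to look and compute and a tool call to move; the robot and the scene stay as the last step left them, time stands still between calls to the robot, and variables do not carry over. Pictures are saved under pics/ and viewed, at most 14 in all, crops included, and the job is handed in when it is done.

```bash
ls; mkdir -p pics
```

Run:
```python
from station import bot
import cv2,json
o=bot.get_obs();print({k:(v if not hasattr(v,'tolist') else v.tolist()) for k,v in o.items()})
for n in("scene","top","wrist"):
    print(n,bot.camera_info(n))
for n in("top","scene"):
    cv2.imwrite(f'pics/{n}0.png',bot.read_camera(n))
```

```text
pics
station.py
{'t': 0.0, 'q': [-1.3431023407248293, 0.47783334385789256, 0.022336338188277127, 1.5564403878868522, -0.011508803848837748, 1.1092889023147112, -0.08315008694336486], 'joint_vel': [0.000698965115769456, -0.000858650593377853, -0.0007478240271035191, -0.0014673260515686644, -0.0007415957103026668, -0.0007328033430549142, -3.965582718186398e-05], 'joint_torque': [0.00019741051801247522, -59.644914865493774, 1.6083063930273056, -28.119288682937622, 0.012540652533061802, 0.009597087919246405, 2.5870727426990925e-05], 'eef_pos': [0.22224142872218425, 0.6367444841784947, 0.23030802510998621], 'tool_rot': [-9.014071429786843e-05, 0.16712364993081563, 0.9859355138468975, -0.0009165390924622624], 'contact_force': [0.02384826725919891, -1.0188571226746896, -0.5247531884613382], 'torque': [0.007489041671515168, 0.0016969500381770852, 0.0021951482410872874], 'grasp_force': 0.0, 'gripper_width': 0.9992565604663715}
scene {'vertical_fov': 50.55749367704976, 'cx': 313.7162415438882, 'cy': 242.6678317574871, 'view': array([[ 0.12046638,  0.99267523,  0.0091508 , -0.06788694]
[... 277 characters left out ...]
'view': array([[-0.01986996, -0.99980106,  0.00174036,  0.01859957],
       [ 0.99810705, -0.0197349 ,  0.05824822, -0.59560826],
       [-0.05820228,  0.00289446,  0.99830061, -0.95924066],
       [ 0.        ,  0.        ,  0.        ,  1.        ]])}
wrist {'vertical_fov': 65.8082369953642, 'cx': 320.36637734119415, 'cy': 229.48456923197736, 'hand_eye': array([[ 6.52289760e-04,  9.60119316e-01,  2.79589830e-01,
         7.01972652e-02],
       [ 9.99999734e-01, -5.35047333e-04, -4.95655753e-04,
        -6.28594755e-04],
       [-3.26294870e-04,  2.79590079e-01, -9.60119410e-01,
        -1.43603108e-01],
       [ 0.00000000e+00,  0.00000000e+00,  0.00000000e+00,
         1.00000000e+00]])}
```

View pics/top0.png

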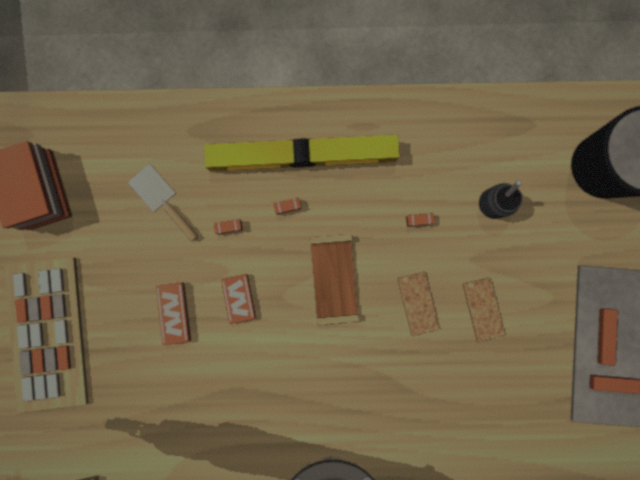

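View pics/scene0.png

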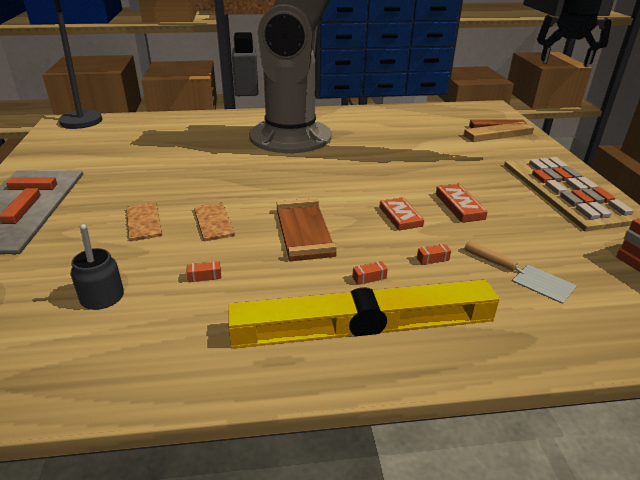

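The top view shows three sticks at (229,227), (287,206) and (420,220). The long slab is at (173,313), the short slab at (239,299), the board at (334,279), and the corks at (418,303) and (485,309). Next I measure them with colour masks.

Create h.py:
```python
from station import bot
import cv2,numpy as np
from scipy.spatial.transform import Rotation as R
def cam(name,o=None):
    i=bot.camera_info(name); f=240/np.tan(np.radians(i['vertical_fov'])/2)
    if name=='wrist':
        T=np.eye(4);w,x,y,z=o['tool_rot'];T[:3,:3]=R.from_quat([x,y,z,w]).as_matrix();T[:3,3]=o['eef_pos'];M=T@i['hand_eye']
    else: M=np.linalg.inv(i['view'])
    return f,i['cx'],i['cy'],M
def ray(c,px,z):
    f,cx,cy,M=c; px=np.atleast_2d(np.asarray(px,float))
    d=np.c_[(px[:,0]-cx)/f,-(px[:,1]-cy)/f,-np.ones(len(px))]@M[:3,:3].T
    return M[:3,3]+d*((z-M[2,3])/d[:,2])[:,None]
def project(c,P):
    f,cx,cy,M=c; p=(np.asarray(P)-M[:3,3])@M[:3,:3]; return cx+f*p[0]/-p[2],cy-f*p[1]/-p[2]
RED=[((0,130,60),(9,255,255)),((170,130,60),(180,255,255))]
def mask(img,rs):
    h=cv2.cvtColor(img,cv2.COLOR_BGR2HSV);m=np.zeros(h.shape[:2],np.uint8)
    for a,b in rs:m|=cv2.inRange(h,a,b)
    return m
def blobs(m,c,z,amin=60,k=3):
    m=cv2.morphologyEx(m,cv2.MORPH_CLOSE,np.ones((k,k),np.uint8)); out=[]
    for q in cv2.findContours(m,cv2.RETR_EXTERNAL,cv2.CHAIN_APPROX_NONE)[0]:
        if cv2.contourArea(q)<amin: continue
        P=ray(c,q[:,0,:],z)[:,:2]
        (x,y),(w,h),a=cv2.minAreaRect((P*1000).astype(np.float32))
        if w<h:a+=90;w,h=h,w
        out.append((q[:,0].mean(0).round(),np.round([x,y],1),np.round([w,h],1),round((a+90)%180-90,1)))
    return out   # pixel, world xy mm, size mm, long axis angle deg
def state():
    o=bot.get_obs();w,x,y,z=o['tool_rot'];m=R.from_quat([x,y,z,w]).as_matrix()
    return o,np.degrees(np.arctan2(m[1,1],m[0,1])),m
def go(x,y,z,yaw):
    """tool-axis shift to reach TCP (m) with closing line at yaw deg (mod 180)"""
    o,a,m=state();d=m.T@(np.array([x,y,z])-o['eef_pos'])
    t=-((yaw-a+90)%180-90)
    print('t',round(o['t'],1),'tcp',np.round(o['eef_pos'],4),'yaw',round(a,1),'move tool xyz',np.round(d,4),'turn rad',round(np.radians(t),3),'q7',round(o['q'][6],2))
```

Run:
```python
from h import *
img=cv2.imread('pics/top0.png');hsv=cv2.cvtColor(img,cv2.COLOR_BGR2HSV)
for n,p in dict(board=(325,270),batten=(330,240),cork=(418,303),slab=(165,300),stick=(229,227),wood=(380,260),wood2=(450,350)).items():
    print(n,np.median(hsv[p[1]-2:p[1]+3,p[0]-3:p[0]+4].reshape(-1,3),0))
c=cam('top');print(c[3][:3,3])
for b in blobs(mask(img,RED),c,.011,k=5):print(b)
```

```text
board [ 12. 149. 112.]
batten [ 22.  95. 130.]
cork [ 17. 112. 131.]
slab [ 11. 131. 129.]
stick [ 10. 148. 130.]
wood [ 24.  90. 132.]
wood2 [ 19. 102. 125.]
[0.53902038 0.00961808 0.99227129]
(array([616., 384.]), array([ 267.2, -620.2]), array([105.7,  29. ]), 83.7)
(array([ 37., 360.]), array([343.2, 636.7]), array([43.6, 23.6]), 6.3)
(array([ 62., 358.]), array([348.8, 582.6]), array([44.5, 24. ]), 5.7)
(array([179., 337.]), array([387.3, 330. ]), array([48.7, 25.5]), -72.8)
(array([243., 317.]), array([428.1, 188.2]), array([49.1, 14. ]), -84.1)
(array([607., 336.]), array([ 370.3, -609. ]), array([119.1,  36.4]), -5.7)
(array([ 22., 310.]), array([453. , 673.1]), array([44.1, 19.7]), 1.2)
(array([ 46., 307.]), array([457.8, 620.7]), array([44.7, 23.6]), 5.7)
(array([228., 226.]), array([627.2, 220. ]), array([56.2, 20.3]), -84.4)
(array([419., 220.]), array([ 634.7, -207.3]), array([57.8, 20.8]), -87.3)
(array([288., 206.]), array([670.6,  86.5]), array([53.7, 20.6]), -79.7)
(array([ 57., 183.]), array([733.8, 600.7]), array([158.8,   9.1]), 16.6)
(array([ 21., 190.]), array([729.1, 690.5]), array([167.4, 105.7]), 17.2)
```

Run:
```python
from h import *
img=cv2.imread('pics/top0.png');c=cam('top')
g=cv2.medianBlur(img,3).astype(int);rg=(g[...,2]-g[...,1])*100//(g[...,2]+1)
hsv=cv2.cvtColor(img,cv2.COLOR_BGR2HSV)
m=((rg>27)|((hsv[...,1]<50)&(hsv[...,2]>110))).astype(np.uint8)*255
m[:195]=0;m[365:]=0;m[:,:130]=0;m[:,530:]=0
for b in blobs(m,c,.011,k=5):print(b)
cr=np.vstack([img[190:360,130:530],cv2.cvtColor(m,cv2.COLOR_GRAY2BGR)[190:360,130:530]])
cv2.imwrite('pics/m1.png',cv2.resize(cr,(700,595)))
```

```text
(array([174., 313.]), array([439.1, 339. ]), array([131.2,  57.4]), 6.1)
(array([239., 299.]), array([468.3, 196.4]), array([100.9,  56.9]), 10.1)
(array([334., 279.]), array([507.3, -13.2]), array([162. ,  88.8]), 3.7)
(array([228., 227.]), array([627.3, 219.5]), array([60.8, 26.2]), -81.1)
(array([420., 220.]), array([ 634.7, -207.7]), array([62.5, 25.5]), -87.5)
(array([287., 206.]), array([672.2,  87.7]), array([58. , 25.5]), -75.1)
(array([156., 199.]), array([684.6, 380.4]), array([73.4, 33.6]), 88.9)
```

View pics/m1.png

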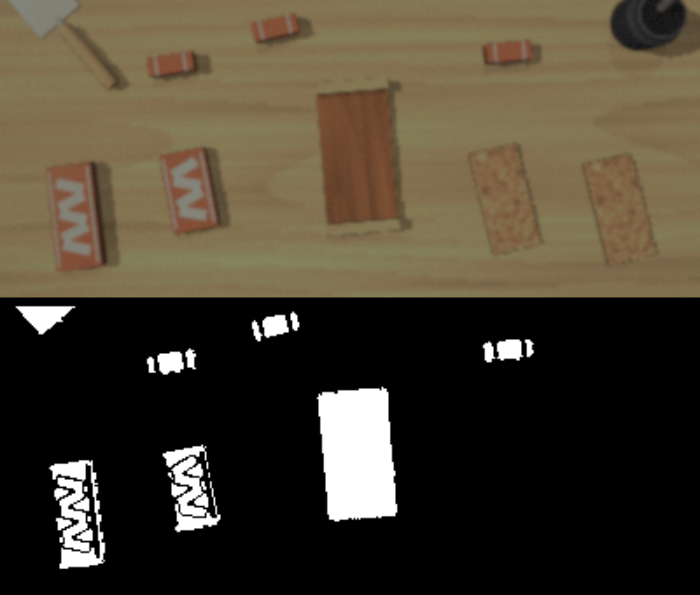

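Measured so far, in mm: long slab (439,339) at 6.1°, short slab (468,196) at 10.1°, board (507,-13) at 3.7°, and the sticks. The corks still need a mask, but I start with the long slab.

Run:
```python
from h import *
img=cv2.imread('pics/top0.png');c=cam('top')
g=cv2.GaussianBlur(img,(5,5),0).astype(int);rg=(g[...,2]-g[...,1])*100//(g[...,2]+1)
for th in(15,18,21):
    m=(rg>th).astype(np.uint8)*255; m[:265]=0;m[345:]=0;m[:,:385]=0;m[:,530:]=0
    print(th,*blobs(m,c,.004,k=5,amin=300),sep='\n')
go(.439,.339,.15,96.1)
```

```text
15
(array([483., 310.]), array([ 433.5, -342.8]), array([132.5,  67.5]), 12.5)
(array([417., 303.]), array([ 450.3, -198. ]), array([131.3,  68.2]), 13.1)
18
(array([483., 308.]), array([ 433.7, -343.1]), array([128.7,  61.8]), 12.1)
(array([417., 303.]), array([ 450.5, -199.1]), array([127.1,  62.6]), 13.1)
21
(array([484., 308.]), array([ 435.3, -343.3]), array([122.4,  56.5]), 12.1)
(array([419., 306.]), array([ 450.5, -198.6]), array([123.5,  56.9]), 12.6)
t 0.1 tcp [0.2222 0.6368 0.2304] yaw 70.8 move tool xyz [-0.3028 -0.2097  0.0808] turn rad -0.442 q7 -0.08
```

Units first: shifts go in shares of 40 cm and turns go in shares of 180 degrees. So -0.033 m is -0.0825, -0.021 m is -0.0525, -0.11 rad is -0.035.

>>> {"name": "drive_effector", "arguments": {
  "segments": [
    [[-0.075,-0.0525,0.02,0,1],[-0.075,-0.0525,0.02,0,1],[-0.075,-0.0525,0.02,0,1],[-0.075,-0.0525,0.02,0,1],[-0.075,-0.0525,0.02,0,1],[-0.075,-0.0525,0.02,0,1],[-0.075,-0.0525,0.02,0,1],[-0.075,-0.0525,0.02,0,1],[-0.075,-0.0525,0.02,0,1],[-0.0825,-0.0525,0.02,0,1],[0,0,0,-0.035,1],[0,0,0,-0.035,1],[0,0,0,-0.035,1],[0,0,0,-0.035,1],[0,0,0,0,1],[0,0,0,0,1]]
  ],
  "force": 30
}}

```text
t: 1.7
eef_pos: [0.4392, 0.339, 0.1511]
tool_rot: [-0.0, -0.05, 0.999, -0.0]
contact_force: [0.5, 0.2, 0.1]
gripper_width: 1.001
grasp_force: 0.0
```

Run:
```python
from h import *
go(.439,.339,.02,96.1)
cv2.imwrite('pics/w1.png',bot.read_camera('wrist'))
```

```text
t 1.7 tcp [0.4392 0.339  0.1511] yaw 95.8 move tool xyz [2.000e-04 1.000e-04 1.311e-01] turn rad -0.005 q7 0.91
```

View pics/w1.png

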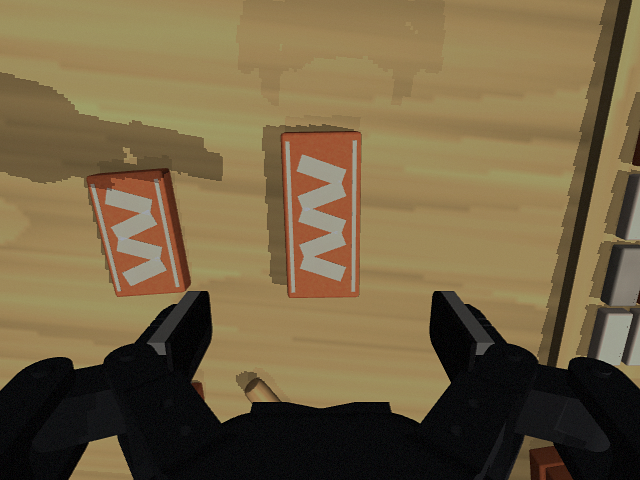

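The wrist view shows the slab at about (321,215), centred between the fingers and square to them. I descend.

Run:
```python
from h import *
o,_,_=state();print(ray(cam('wrist',o),[[321,215]],.022))
```

```text
[[0.43674926 0.33849317 0.022     ]]
```

>>> {"name": "drive_effector", "arguments": {
  "segments": [
    [[0,0,0.075,0,1],[0,0,0.075,0,1],[0,0,0.075,0,1],[0,0,0.075,0,1],[0,0,0.0375,0,1],[0,0,0.025,0,1],[0,0,0.02,0,1],[0,0,0.0175,0,1],[0,0,0,0,1]]
  ]
}}

```text
t: 2.65
eef_pos: [0.4393, 0.3392, -0.0088]
tool_rot: [-0.0, -0.052, 0.999, -0.0]
contact_force: [-0.3, 0.1, -0.3]
gripper_width: 0.999
grasp_force: 0.0
```

>>> {"name": "drive_effector", "arguments": {
  "segments": [
    [[0,0,0,0,0.6],[0,0,0,0,0.55],[0,0,0,0,0.4],[0,0,0,0,0.4],[0,0,0,0,0.3],[0,0,0,0,0.3],[0,0,0,0,0.3]]
  ],
  "force": 25
}}

```text
t: 3.35
eef_pos: [0.4422, 0.3411, -0.0046]
tool_rot: [0.003, -0.052, 0.999, 0.002]
contact_force: [-2.4, -2.0, 28.3]
gripper_width: 0.675
grasp_force: 38.4
```

Converted, -0.006 m is -0.015.

>>> {"name": "drive_effector", "arguments": {
  "segments": [
    [[0,0,-0.015,0,0.3],[0,0,-0.015,0,0.3],[0,0,0,0,0.3]]
  ],
  "force": 25
}}

```text
t: 3.65
eef_pos: [0.4394, 0.3393, 0.0039]
tool_rot: [0.0, -0.052, 0.999, 0.0]
contact_force: [0.7, 0.5, -3.3]
gripper_width: 0.674
grasp_force: 28.0
```

>>> {"name": "drive_effector", "arguments": {
  "segments": [
    [[0,0,-0.05,0,0.3],[0,0,-0.075,0,0.3],[0,0,-0.075,0,0.3],[0,0,-0.075,0,0.3],[0,0,0,0,0.3],[0,0,0,0,0.3]]
  ]
}}

```text
t: 4.25
eef_pos: [0.439, 0.339, 0.113]
tool_rot: [-0.0, -0.052, 0.999, 0.0]
contact_force: [-0.2, 0.2, -4.3]
gripper_width: 0.673
grasp_force: 29.0
```

Run:
```python
from h import *
cv2.imwrite('pics/s1.png',bot.read_camera('scene')[0:400])
go(.5073,-.0132,.10,93.7)
```

```text
t 4.3 tcp [0.4384 0.3385 0.1121] yaw 96.0 move tool xyz [-0.0319 -0.357   0.0125] turn rad 0.04 q7 0.91
```

View pics/s1.png

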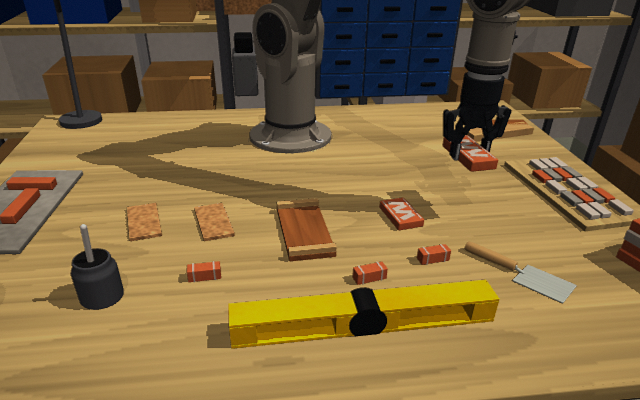

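The slab is held level at the gripper in the scene view, (473,152). I carry it to the board.

Converted, -0.03 m is -0.075, -0.02 m is -0.05, 0.02 rad is 0.0064.

>>> {"name": "drive_effector", "arguments": {
  "segments": [
    [[-0.0075,-0.05,0,0.0064,0.3],[-0.0075,-0.075,0,0.0064,0.3],[-0.0075,-0.075,0,0,0.3],[-0.0075,-0.075,0,0,0.3],[-0.0075,-0.075,0,0,0.3],[-0.0075,-0.075,0,0,0.3],[-0.0075,-0.075,0,0,0.3],[-0.0075,-0.075,0,0,0.3],[-0.0075,-0.075,0,0,0.3],[-0.0075,-0.075,0,0,0.3],[-0.005,-0.075,0,0,0.3],[0,-0.075,0,0,0.3],[0,-0.0175,0,0,0.3],[0,0,0,0,0.3],[0,0,0,0,0.3]]
  ]
}}

```text
t: 5.8
eef_pos: [0.4948, -0.0141, 0.1125]
tool_rot: [-0.001, -0.032, 0.999, 0.0]
contact_force: [0.7, -0.1, -3.3]
gripper_width: 0.679
grasp_force: 28.9
```

Run:
```python
from h import *
go(.5083,-.0132,.010,93.7)
```

```text
t 5.8 tcp [ 0.4948 -0.0141  0.1125] yaw 93.7 move tool xyz [-0.0137 -0.      0.1025] turn rad -0.0 q7 1.59
```

Converted, 0.025 m is 0.0625, 0.02 m is 0.05.

>>> {"name": "drive_effector", "arguments": {
  "segments": [
    [[-0.0343,0,0.025,0,0.3],[0,0,0.0625,0,0.3],[0,0,0.0625,0,0.3],[0,0,0.05,0,0.3],[0,0,0.03,0,0.3],[0,0,0.0125,0,0.3],[0,0,0,0,0.3],[0,0,0,0,0.3]]
  ]
}}

```text
t: 6.6
eef_pos: [0.5098, -0.0135, 0.017]
tool_rot: [0.001, -0.032, 0.999, 0.0]
contact_force: [-0.0, 0.5, -4.2]
gripper_width: 0.673
grasp_force: 28.9
```

>>> {"name": "drive_effector", "arguments": {
  "segments": [
    [[0,0,0.0025,0,0.3],[0,0,0,0,0.3]]
  ]
}}

```text
t: 6.8
eef_pos: [0.5097, -0.0138, 0.0159]
tool_rot: [0.001, -0.032, 0.999, 0.0]
contact_force: [0.2, 0.4, -2.9]
gripper_width: 0.669
grasp_force: 28.9
```

>>> {"name": "drive_effector", "arguments": {
  "segments": [
    [[0,0,0.0025,0,0.3],[0,0,0,0,0.3]]
  ]
}}

```text
t: 7.0
eef_pos: [0.5092, -0.0138, 0.0144]
tool_rot: [0.0, -0.032, 0.999, 0.0]
contact_force: [0.2, -0.1, -2.9]
gripper_width: 0.675
grasp_force: 28.9
```

Converted, 0.002 m is 0.005, 0.001 m is 0.0025.

>>> {"name": "drive_effector", "arguments": {
  "segments": [
    [[0,0,0.005,0,0.3],[0,0,0.0025,0,0.3],[0,0,0,0,0.3]]
  ]
}}

```text
t: 7.3
eef_pos: [0.509, -0.0138, 0.011]
tool_rot: [-0.0, -0.032, 0.999, -0.0]
contact_force: [0.0, 0.5, -3.5]
gripper_width: 0.675
grasp_force: 28.9
```

>>> {"name": "drive_effector", "arguments": {
  "segments": [
    [[0,0,0.0025,0,0.3],[0,0,0.0025,0,0.3],[0,0,0,0,0.3]]
  ]
}}

```text
t: 7.6
eef_pos: [0.5091, -0.0139, 0.0091]
tool_rot: [-0.0, -0.032, 0.999, 0.0]
contact_force: [0.6, 0.4, -2.9]
gripper_width: 0.673
grasp_force: 28.9
```

>>> {"name": "drive_effector", "arguments": {
  "segments": [
    [[0,0,0.0025,0,0.3],[0,0,0.0025,0,0.3],[0,0,0,0,0.3]]
  ]
}}

```text
t: 7.9
eef_pos: [0.5092, -0.0138, 0.0076]
tool_rot: [0.0, -0.032, 0.999, 0.0]
contact_force: [-1.8, 0.2, 2.4]
gripper_width: 0.672
grasp_force: 31.8
```

Converted, -0.03 m is -0.075, -0.02 m is -0.05.

>>> {"name": "drive_effector", "arguments": {
  "segments": [
    [[0,0,0,0,0.75],[0,0,0,0,0.85],[0,0,0,0,1],[0,0,-0.05,0,1],[0,0,-0.075,0,1],[0,0,-0.075,0,1],[0,0,-0.075,0,1],[0,0,0,0,1]]
  ]
}}

```text
t: 8.7
eef_pos: [0.512, -0.0138, 0.121]
tool_rot: [0.004, -0.032, 0.999, 0.0]
contact_force: [0.7, -0.8, -0.8]
gripper_width: 1.005
grasp_force: 0.0
```

Run:
```python
from h import *
go(.4504,-.1985,.12,102.6)
```

```text
t 8.7 tcp [ 0.512  -0.0138  0.121 ] yaw 93.7 move tool xyz [ 0.0733 -0.1804  0.0004] turn rad -0.156 q7 1.6
```

Converted, -0.03 m is -0.075, 0.013 m is 0.0325, -0.08 rad is -0.0255.

>>> {"name": "drive_effector", "arguments": {
  "segments": [
    [[0.025,-0.075,0,0,1],[0.0325,-0.075,0,0,1],[0.0325,-0.075,0,0,1],[0.0325,-0.075,0,0,1],[0.0325,-0.075,0,0,1],[0.0275,-0.075,0,0,1],[0,0,0,-0.0255,1],[0,0,0,-0.0242,1],[0,0,0,0,1],[0,0,0,0,1]]
  ]
}}

```text
t: 9.7
eef_pos: [0.4477, -0.198, 0.1168]
tool_rot: [-0.0, -0.109, 0.994, 0.0]
contact_force: [0.3, 0.5, 0.8]
gripper_width: 0.998
grasp_force: 0.0
```

Run:
```python
from h import *
go(.4504,-.1985,.0,102.6)
img=bot.read_camera('top');cv2.imwrite('pics/t2.png',img);c=cam('top')
w=bot.read_camera('wrist');cv2.imwrite('pics/w2.png',w)
g=cv2.medianBlur(img,3).astype(int);rg=(g[...,2]-g[...,1])*100//(g[...,2]+1)
hsv=cv2.cvtColor(img,cv2.COLOR_BGR2HSV)
cr=np.vstack([img[200:340,280:480],w[::2,::2][:140,:200]]) 
cv2.imwrite('pics/v2.png',np.hstack([cv2.resize(img[200:340,270:390],None,fx=3,fy=3),cv2.resize(w,None,fx=.66,fy=.66)[:420,:420].copy() if 0 else cv2.resize(w,(430,420))]))
```

```text
t 9.7 tcp [ 0.4477 -0.198   0.1168] yaw 102.5 move tool xyz [-0.0026 -0.0011  0.1168] turn rad -0.002 q7 2.14
```

View pics/v2.png

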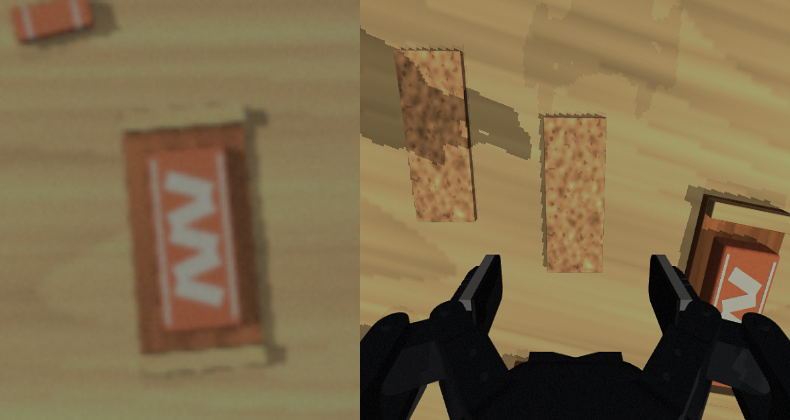

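In the left crop the slab sits centred on the board, about (195,240) against the board centre (195,240). In the wrist view the cork is centred at about (320,223). I descend on it.

Run:
```python
from h import *
o,_,_=state();print(ray(cam('wrist',o),[[320,223]],.008))
```

```text
[[ 0.44627441 -0.19936289  0.008     ]]
```

>>> {"name": "drive_effector", "arguments": {
  "segments": [
    [[-0.005,-0.0025,0.075,0,1],[0,0,0.075,0,1],[0,0,0.075,0,1],[0,0,0.0375,0,1],[0,0,0.0175,0,1],[0,0,0.01,0,1],[0,0,0,0,1],[0,0,0,0,1]]
  ]
}}

```text
t: 10.6
eef_pos: [0.4507, -0.1989, 0.002]
tool_rot: [0.001, -0.11, 0.994, -0.0]
contact_force: [-0.8, -0.8, 0.3]
gripper_width: 1.0
grasp_force: 0.0
```

```bash
python3 - <<'E'
from h import *
go(.449,-.1985,-.003,102.6)
E
```

```text
t 10.6 tcp [ 0.4507 -0.1989  0.002 ] yaw 102.6 move tool xyz [0.0015 0.0007 0.005 ] turn rad 0.0 q7 2.18
```

Converted, 0.005 m is 0.0125.

>>> {"name": "drive_effector", "arguments": {
  "segments": [
    [[0,0,0.0125,0,1],[0,0,0,0,0.8],[0,0,0,0,0.7],[0,0,0,0,0.6],[0,0,0,0,0.5],[0,0,0,0,0.5],[0,0,0,0,0.5]]
  ],
  "force": 25
}}

```text
t: 11.3
eef_pos: [0.4501, -0.1987, -0.0033]
tool_rot: [0.0, -0.11, 0.994, 0.0]
contact_force: [-0.3, 0.7, 5.2]
gripper_width: 0.716
grasp_force: 27.1
```

>>> {"name": "drive_effector", "arguments": {
  "segments": [
    [[0,0,-0.025,0,0.5],[0,0,-0.075,0,0.5],[0,0,-0.075,0,0.5],[0,0,-0.075,0,0.5],[0,0,0,0,0.5],[0,0,0,0,0.5]]
  ]
}}

```text
t: 11.9
eef_pos: [0.4505, -0.1988, 0.0972]
tool_rot: [0.001, -0.11, 0.994, -0.0]
contact_force: [1.0, 0.1, -1.3]
gripper_width: 0.716
grasp_force: 27.8
```

```bash
python3 - <<'E'
from h import *
go(.5078,-.0132,.10,93.7)
cv2.imwrite('pics/w3.png',cv2.resize(bot.read_camera('wrist'),(400,300)))
E
```

```text
t 11.9 tcp [ 0.4505 -0.1988  0.0972] yaw 102.6 move tool xyz [-0.0965  0.1686 -0.0028] turn rad 0.156 q7 2.16
```

View pics/w3.png

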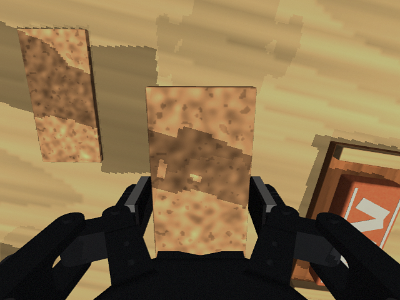

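Converted, 0.03 m is 0.075, 0.029 m is 0.0725, 0.08 rad is 0.0255.

>>> {"name": "drive_effector", "arguments": {
  "segments": [
    [[-0.025,0.05,0,0,0.5],[-0.0425,0.075,0,0,0.5],[-0.0425,0.075,0,0,0.5],[-0.0425,0.075,0,0,0.5],[-0.0425,0.075,0,0,0.5],[-0.0425,0.0725,0,0,0.5],[-0.005,0,0,0.0255,0.5],[0,0,0,0.0242,0.5],[0,0,0.05,0,0.5],[0,0,0.05,0,0.5],[0,0,0.025,0,0.5],[0,0,0,0,0.5],[0,0,0,0,0.5]]
  ]
}}

```text
t: 13.25
eef_pos: [0.5076, -0.0127, 0.0461]
tool_rot: [-0.0, -0.032, 0.999, -0.0]
contact_force: [0.1, -0.6, -0.4]
gripper_width: 0.716
grasp_force: 27.8
```

```bash
python3 - <<'E'
from h import *
go(.5083,-.0132,.033,93.7)
E
```

```text
t 13.2 tcp [ 0.5076 -0.0127  0.0461] yaw 93.7 move tool xyz [-0.0007 -0.0005  0.0131] turn rad -0.001 q7 1.63
```

Converted, 0.007 m is 0.0175, 0.004 m is 0.01.

>>> {"name": "drive_effector", "arguments": {
  "segments": [
    [[-0.0018,-0.0013,0.0175,0,0.5],[0,0,0.01,0,0.5],[0,0,0.005,0,0.5],[0,0,0,0,0.5],[0,0,0,0,0.5]]
  ]
}}

```text
t: 13.75
eef_pos: [0.5086, -0.0131, 0.0334]
tool_rot: [0.0, -0.032, 0.999, 0.0]
contact_force: [-0.0, -0.8, -0.4]
gripper_width: 0.712
grasp_force: 27.8
```

>>> {"name": "drive_effector", "arguments": {
  "segments": [
    [[0,0,0.0025,0,0.5],[0,0,0.0025,0,0.5],[0,0,0,0,0.5]]
  ]
}}

```text
t: 14.05
eef_pos: [0.5085, -0.013, 0.0312]
tool_rot: [-0.0, -0.032, 0.999, 0.0]
contact_force: [-0.5, -0.6, -0.5]
gripper_width: 0.714
grasp_force: 27.8
```

Converted, -0.03 m is -0.075, -0.02 m is -0.05, 0.14 rad is 0.0446.

>>> {"name": "drive_effector", "arguments": {
  "segments": [
    [[0,0,0.0018,0,0.5],[0,0,0,0,0.8],[0,0,0,0,0.9],[0,0,0,0,1],[0,0,-0.05,0,1],[0,0,-0.075,0,1],[0,0,-0.075,0,1],[0,0,-0.05,0,1],[0,0,0,0.0414,1],[0,0,0,0.0446,1],[0,0,0,0.0446,1],[0,0,0,0.0446,1],[0,0,0,0.0446,1],[0,0,0,0.0446,1],[0,0,0,0.0446,1],[0,0,0,0.0446,1],[0,0,0,0.0446,1],[0,0,0,0.0446,1],[0,0,0,0.0446,1],[0,0,0,0.0255,1]]
  ]
}}

```text
t: 16.05
eef_pos: [0.5084, -0.0129, 0.1306]
tool_rot: [-0.0, 0.7, 0.714, -0.0]
contact_force: [0.7, 0.6, -1.1]
gripper_width: 1.004
grasp_force: 0.0
```

>>> {"name": "drive_effector", "arguments": {
  "segments": [
    [[0,0,0,0,1]]
  ]
}}

```text
t: 16.15
eef_pos: [0.5084, -0.0129, 0.1306]
tool_rot: [0.0, 0.698, 0.716, -0.0]
contact_force: [0.1, -0.5, -0.0]
gripper_width: 1.002
grasp_force: 0.0
```

Run:
```python
from h import *
go(.6347,-.2077,.12,2.5)
```

```text
t 16.1 tcp [ 0.5084 -0.0129  0.1306] yaw 1.4 move tool xyz [-0.1979  0.1214  0.0106] turn rad -0.019 q7 0.18
```

Converted, -0.03 m is -0.075, -0.028 m is -0.07, -0.019 rad is -0.006.

>>> {"name": "drive_effector", "arguments": {
  "segments": [
    [[-0.05,0.03,0,-0.006,1],[-0.075,0.045,0,0,1],[-0.075,0.045,0,0,1],[-0.075,0.045,0,0,1],[-0.075,0.045,0,0,1],[-0.075,0.045,0,0,1],[-0.07,0.045,0,0,1],[0,0,0,0,1],[0,0,0,0,1]]
  ]
}}

```text
t: 17.05
eef_pos: [0.6364, -0.2063, 0.1301]
tool_rot: [-0.0, 0.691, 0.723, -0.0]
contact_force: [-0.0, 0.3, -1.0]
gripper_width: 1.001
grasp_force: 0.0
```

Run:
```python
from h import *
w=bot.read_camera('wrist');o,_,_=state()
top=bot.read_camera('top');cv2.imwrite('pics/v4.png',np.hstack([cv2.resize(top[200:340,270:390],None,fx=3,fy=3),cv2.resize(w,(430,420))]))
for b in blobs(mask(w,RED),cam('wrist',o),.024,amin=400,k=15):print(b)
go(.6347,-.2077,.006,2.5)
```

```text
(array([318., 224.]), array([ 634.9, -204.3]), array([60.2, 23.4]), -85.8)
t 17.1 tcp [ 0.6362 -0.2044  0.1302] yaw 2.6 move tool xyz [-0.0034 -0.0015  0.1242] turn rad 0.002 q7 0.55
```

View pics/v4.png

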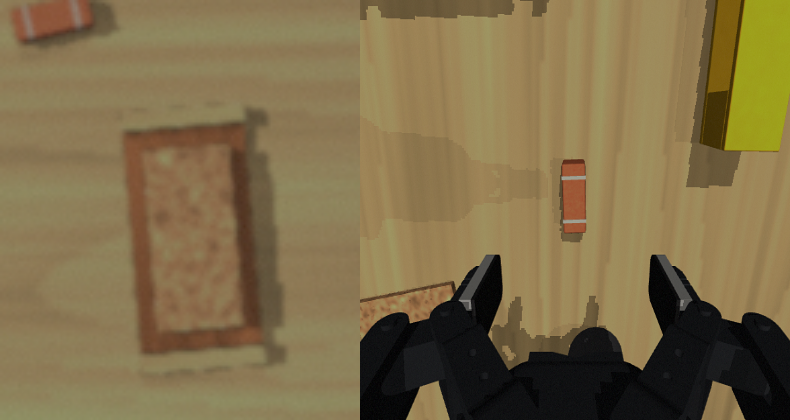

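The cork is centred on the slab in the left crop, and the stick is between the fingers at (318,224). I descend.

Converted, 0.03 m is 0.075, 0.02 m is 0.05.

>>> {"name": "drive_effector", "arguments": {
  "segments": [
    [[-0.0063,-0.0038,0.075,0,1],[0,0,0.075,0,1],[0,0,0.075,0,1],[0,0,0.05,0,0.8],[0,0,0.025,0,0.7],[0,0,0.0113,0,0.6],[0,0,0,0,0.5],[0,0,0,0,0.4],[0,0,0,0,0.3],[0,0,0,0,0.2],[0,0,0,0,0.1],[0,0,0,0,0.1],[0,0,0,0,0.1]]
  ],
  "force": 22
}}

```text
t: 18.45
eef_pos: [0.6361, -0.2086, 0.0074]
tool_rot: [0.001, 0.691, 0.722, 0.001]
contact_force: [-0.5, 1.0, 6.2]
gripper_width: 0.274
grasp_force: 23.1
```

>>> {"name": "drive_effector", "arguments": {
  "segments": [
    [[0,0,-0.025,0,0.1],[0,0,-0.075,0,0.1],[0,0,-0.075,0,0.1],[0,0,-0.1,0,0.1],[0,0,0,0,0.1],[0,0,0,0,0.1]]
  ]
}}

```text
t: 19.05
eef_pos: [0.6359, -0.2085, 0.1176]
tool_rot: [0.001, 0.691, 0.722, 0.001]
contact_force: [-0.2, 0.2, -1.9]
gripper_width: 0.274
grasp_force: 22.3
```

Run:
```python
from h import *
b=np.radians(3.7);e=np.array([np.cos(b),np.sin(b)])
for s in(-.048,0,.048):
    p=np.array([.5073,-.0132])+s*e;print(s,p.round(4));go(*p,.11,3.7)
```

```text
-0.048 [ 0.4594 -0.0163]
t 19.1 tcp [ 0.6359 -0.2085  0.1176] yaw 2.5 move tool xyz [ 0.1998 -0.1679  0.0071] turn rad -0.021 q7 0.56
0 [ 0.5073 -0.0132]
t 19.1 tcp [ 0.6359 -0.2085  0.1176] yaw 2.5 move tool xyz [ 0.2008 -0.1199  0.0072] turn rad -0.021 q7 0.56
0.048 [ 0.5552 -0.0101]
t 19.1 tcp [ 0.6359 -0.2085  0.1176] yaw 2.5 move tool xyz [ 0.2018 -0.0719  0.0073] turn rad -0.021 q7 0.56
```

Converted, 0.03 m is 0.075, -0.025 m is -0.0625, -0.021 rad is -0.0067.

>>> {"name": "drive_effector", "arguments": {
  "segments": [
    [[0.05,-0.0425,0,-0.0067,0.1],[0.075,-0.0625,0,0,0.1],[0.075,-0.0625,0,0,0.1],[0.075,-0.0625,0,0,0.1],[0.075,-0.0625,0,0,0.1],[0.075,-0.0625,0,0,0.1],[0.075,-0.0625,0,0,0.1],[0,0,0,0,0.1],[0,0,0.075,0,0.1],[0,0,0,0,0.1],[0,0,0,0,0.1]]
  ]
}}

```text
t: 20.15
eef_pos: [0.4554, -0.0199, 0.0856]
tool_rot: [-0.001, 0.684, 0.729, -0.001]
contact_force: [0.6, 0.0, -0.7]
gripper_width: 0.272
grasp_force: 22.2
```

Run:
```python
from h import *
go(.4594,-.0163,.0505,3.7)
```

```text
t 20.1 tcp [ 0.4554 -0.0199  0.0856] yaw 3.7 move tool xyz [0.0034 0.0043 0.0351] turn rad -0.0 q7 0.26
```

Converted, 0.015 m is 0.0375, 0.01 m is 0.025.

>>> {"name": "drive_effector", "arguments": {
  "segments": [
    [[0.0085,0.0108,0.025,0,0.1],[0,0,0.0375,0,0.1],[0,0,0.015,0,0.1],[0,0,0.01,0,0.1],[0,0,0,0,0.1],[0,0,0,0,0.1]]
  ]
}}

```text
t: 20.75
eef_pos: [0.4605, -0.0157, 0.0514]
tool_rot: [0.0, 0.684, 0.73, 0.0]
contact_force: [0.7, 0.1, -0.8]
gripper_width: 0.275
grasp_force: 22.2
```

>>> {"name": "drive_effector", "arguments": {
  "segments": [
    [[0,0,0.0025,0,0.1],[0,0,0,0,0.1],[0,0,0,0,0.1]]
  ]
}}

```text
t: 21.05
eef_pos: [0.4603, -0.0156, 0.0503]
tool_rot: [0.0, 0.684, 0.73, 0.0]
contact_force: [0.2, -0.5, -0.8]
gripper_width: 0.276
grasp_force: 22.2
```

Converted, -0.03 m is -0.075, -0.015 m is -0.0375.

>>> {"name": "drive_effector", "arguments": {
  "segments": [
    [[0,0,0.0025,0,0.1],[0,0,0,0,0.1],[0,0,0,0,0.4],[0,0,0,0,0.42],[0,0,0,0,0.42],[0,0,-0.0375,0,0.42],[0,0,-0.075,0,0.5],[0,0,-0.075,0,0.6],[0,0,0,0,0.6],[0,0,0,0,0.6]]
  ]
}}

```text
t: 22.05
eef_pos: [0.4605, -0.0153, 0.1244]
tool_rot: [0.0, 0.684, 0.73, 0.001]
contact_force: [-1.3, -0.5, -0.6]
gripper_width: 0.602
grasp_force: 0.0
```

Run:
```python
from h import *
print(ray(cam('top'),[[287,168]],0));go(.6722,.0877,.12,14.9)
```

```text
[[0.75894259 0.08728275 0.        ]]
t 22.1 tcp [ 0.4605 -0.0153  0.1244] yaw 3.7 move tool xyz [0.089  0.218  0.0048] turn rad -0.195 q7 0.21
```

Converted, 0.032 m is 0.08, 0.024 m is 0.06, -0.1 rad is -0.0318.

>>> {"name": "drive_effector", "arguments": {
  "segments": [
    [[0.025,0.06,0,0,0.6],[0.0325,0.08,0,0,0.6],[0.0325,0.08,0,0,0.6],[0.0325,0.08,0,0,0.6],[0.0325,0.08,0,0,0.6],[0.0325,0.08,0,0,0.6],[0.0325,0.08,0,0,0.6],[0,0,0,-0.0318,0.6],[0,0,0,-0.0302,0.6],[0,0,0,0,0.6],[0,0,0,0,0.6]]
  ]
}}

```text
t: 23.15
eef_pos: [0.6692, 0.0859, 0.1227]
tool_rot: [-0.001, 0.611, 0.792, -0.001]
contact_force: [-0.5, -0.8, -0.0]
gripper_width: 0.602
grasp_force: 0.0
```

Run:
```python
from h import *
w=bot.read_camera('wrist');o,_,_=state()
for b in blobs(mask(w,RED),cam('wrist',o),.024,amin=400,k=15):print(b)
go(.6722,.0877,.008,14.9)
top=bot.read_camera('top');cv2.imwrite('pics/v5.png',np.hstack([cv2.resize(top[200:340,270:390],None,fx=3,fy=3),cv2.resize(w,(430,420))]))
```

```text
(array([101., 281.]), array([518. ,  -9.3]), array([115.3,  57.2]), 4.4)
(array([323., 226.]), array([671.4,  87.5]), array([60.4, 23.5]), -77.7)
(array([307.,  26.]), array([630.4, 203.7]), array([30.1, 23.6]), -81.3)
(array([92.,  8.]), array([506.7, 178.9]), array([104.4,  12.4]), 14.8)
t 23.2 tcp [0.6694 0.086  0.1231] yaw 14.7 move tool xyz [0.0009 0.0033 0.1151] turn rad -0.003 q7 0.29
```

View pics/v5.png

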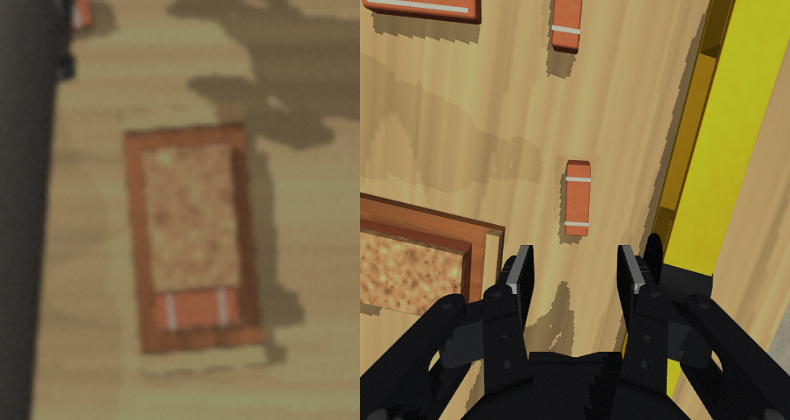

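The first stick lies squarely at the near end of the cork at (200,308) in the crop, and the second is between the fingers at (323,226).

Units first: shifts go in shares of 40 cm and turns go in shares of 180 degrees. So 0.03 m is 0.075, 0.015 m is 0.0375, 0.01 rad is 0.0032.

>>> {"name": "drive_effector", "arguments": {
  "segments": [
    [[0,0.0075,0.075,0.0032,0.6],[0,0,0.075,0,0.6],[0,0,0.075,0,0.6],[0,0,0.0375,0,0.6],[0,0,0.025,0,0.6],[0,0,0,0,0.5],[0,0,0,0,0.4],[0,0,0,0,0.3],[0,0,0,0,0.2],[0,0,0,0,0.1],[0,0,0,0,0.1],[0,0,0,0,0.1]]
  ],
  "force": 22
}}

```text
t: 24.45
eef_pos: [0.6741, 0.0871, 0.0107]
tool_rot: [0.001, 0.614, 0.79, 0.001]
contact_force: [-0.9, -0.2, 6.9]
gripper_width: 0.275
grasp_force: 22.8
```

>>> {"name": "drive_effector", "arguments": {
  "segments": [
    [[0,0,-0.025,0,0.1],[0,0,-0.075,0,0.1],[0,0,-0.075,0,0.1],[0,0,-0.075,0,0.1],[0,0,0,0,0.1],[0,0,0,0,0.1]]
  ]
}}

```text
t: 25.05
eef_pos: [0.6731, 0.0872, 0.1101]
tool_rot: [0.0, 0.613, 0.79, 0.001]
contact_force: [-0.3, -0.5, -1.5]
gripper_width: 0.275
grasp_force: 22.0
```

Run:
```python
from h import *
go(.5073,-.0132,.09,3.7)
```

```text
t 25.1 tcp [0.6731 0.0872 0.1101] yaw 14.3 move tool xyz [-0.0562 -0.1856  0.0198] turn rad 0.185 q7 0.29
```

Converted, -0.033 m is -0.0825, -0.02 m is -0.05, 0.1 rad is 0.0318.

>>> {"name": "drive_effector", "arguments": {
  "segments": [
    [[-0.015,-0.05,0,0,0.1],[-0.025,-0.0825,0,0,0.1],[-0.025,-0.0825,0,0,0.1],[-0.025,-0.0825,0,0,0.1],[-0.025,-0.0825,0,0,0.1],[-0.025,-0.0825,0,0,0.1],[0,0,0,0.0318,0.1],[0,0,0,0.0271,0.1],[0,0,0.05,0,0.1],[0,0,0,0,0.1],[0,0,0,0,0.1]]
  ]
}}

```text
t: 26.15
eef_pos: [0.5065, -0.0131, 0.0884]
tool_rot: [-0.001, 0.684, 0.73, -0.001]
contact_force: [-0.4, 0.3, -0.5]
gripper_width: 0.273
grasp_force: 22.0
```

Run:
```python
from h import *
go(.5073,-.0132,.054,3.7)
```

```text
t 26.1 tcp [ 0.5065 -0.0131  0.0884] yaw 3.7 move tool xyz [-0.0002  0.0009  0.0344] turn rad 0.001 q7 0.27
```

Then I lower it to about 0.0535, finish the last millimetre and release.

Converted, 0.015 m is 0.0375, 0.012 m is 0.03.

>>> {"name": "drive_effector", "arguments": {
  "segments": [
    [[0,0.002,0.0375,0,0.1],[0,0,0.03,0,0.1],[0,0,0.0125,0,0.1],[0,0,0.0063,0,0.1],[0,0,0,0,0.1],[0,0,0,0,0.1]]
  ]
}}

```text
t: 26.75
eef_pos: [0.5086, -0.013, 0.0549]
tool_rot: [0.0, 0.684, 0.73, 0.0]
contact_force: [-0.7, -0.0, -0.0]
gripper_width: 0.275
grasp_force: 22.0
```

>>> {"name": "drive_effector", "arguments": {
  "segments": [
    [[0,0,0.0025,0,0.1],[0,0,0,0,0.1],[0,0,0,0,0.1]]
  ]
}}

```text
t: 27.05
eef_pos: [0.5084, -0.0129, 0.0538]
tool_rot: [0.0, 0.684, 0.73, 0.0]
contact_force: [0.3, 0.5, -1.1]
gripper_width: 0.278
grasp_force: 22.0
```

Converted, -0.03 m is -0.075, -0.015 m is -0.0375.

>>> {"name": "drive_effector", "arguments": {
  "segments": [
    [[0,0,0.0025,0,0.1],[0,0,0,0,0.1],[0,0,0,0,0.4],[0,0,0,0,0.42],[0,0,0,0,0.42],[0,0,-0.0375,0,0.42],[0,0,-0.075,0,0.5],[0,0,-0.075,0,0.6],[0,0,0,0,0.6],[0,0,0,0,0.6]]
  ]
}}

```text
t: 28.05
eef_pos: [0.5086, -0.0127, 0.128]
tool_rot: [0.0, 0.684, 0.73, 0.001]
contact_force: [0.2, 0.5, 0.5]
gripper_width: 0.6
grasp_force: 0.0
```

Run:
```python
from h import *
go(.6273,.2195,.12,9)
```

```text
t 28.1 tcp [ 0.5086 -0.0127  0.128 ] yaw 3.7 move tool xyz [0.224  0.1336 0.0083] turn rad -0.092 q7 0.23
```

Converted, 0.034 m is 0.085, 0.032 m is 0.08, -0.092 rad is -0.0293.

>>> {"name": "drive_effector", "arguments": {
  "segments": [
    [[0.055,0.0325,0,0,0.6],[0.085,0.05,0,0,0.6],[0.085,0.05,0,0,0.6],[0.085,0.05,0,0,0.6],[0.085,0.05,0,0,0.6],[0.085,0.05,0,0,0.6],[0.08,0.0515,0,0,0.6],[0,0,0,-0.0293,0.6],[0,0,0,0,0.6],[0,0,0,0,0.6]]
  ]
}}

```text
t: 29.05
eef_pos: [0.6263, 0.2178, 0.1263]
tool_rot: [-0.0, 0.651, 0.759, -0.001]
contact_force: [0.3, 0.0, 0.2]
gripper_width: 0.601
grasp_force: 0.0
```

Run:
```python
from h import *
w=bot.read_camera('wrist');o,_,_=state()
for b in blobs(mask(w,RED),cam('wrist',o),.024,amin=400,k=15):print(b)
go(.6273,.2195,.008,9)
```

```text
(array([151., 454.]), array([514.9,  -2.6]), array([79.9, 28.8]), 47.5)
(array([323., 224.]), array([628.3, 219.1]), array([60.1, 23.2]), -81.8)
(array([137., 210.]), array([501.6, 209. ]), array([100.7,  57.4]), 10.4)
t 29.1 tcp [0.6265 0.2176 0.1267] yaw 8.8 move tool xyz [0.0019 0.0013 0.1187] turn rad -0.004 q7 -0.02
```

Converted, 0.03 m is 0.075, 0.018 m is 0.045.

>>> {"name": "drive_effector", "arguments": {
  "segments": [
    [[0,0.0033,0.075,0,0.6],[0,0,0.075,0,0.6],[0,0,0.075,0,0.6],[0,0,0.045,0,0.6],[0,0,0.025,0,0.6],[0,0,0,0,0.5],[0,0,0,0,0.4],[0,0,0,0,0.3],[0,0,0,0,0.2],[0,0,0,0,0.1],[0,0,0,0,0.1],[0,0,0,0,0.1]]
  ],
  "force": 22
}}

```text
t: 30.3
eef_pos: [0.6295, 0.2198, 0.0112]
tool_rot: [0.001, 0.65, 0.76, 0.001]
contact_force: [-0.4, -1.0, 6.4]
gripper_width: 0.277
grasp_force: 22.8
```

>>> {"name": "drive_effector", "arguments": {
  "segments": [
    [[0,0,-0.025,0,0.1],[0,0,-0.075,0,0.1],[0,0,-0.075,0,0.1],[0,0,-0.075,0,0.1],[0,0,0,0,0.1],[0,0,0,0,0.1]]
  ]
}}

```text
t: 30.9
eef_pos: [0.6286, 0.2197, 0.1106]
tool_rot: [0.0, 0.649, 0.76, 0.001]
contact_force: [-0.3, -0.5, -0.9]
gripper_width: 0.27
grasp_force: 22.0
```

Run:
```python
from h import *
go(.5562,-.0101,.09,3.7)
```

```text
t 30.9 tcp [0.6286 0.2197 0.1106] yaw 9.0 move tool xyz [-0.2157 -0.1075  0.0203] turn rad 0.093 q7 -0.01
```

Converted, -0.033 m is -0.0825, -0.03 m is -0.075, 0.033 rad is 0.0105.

>>> {"name": "drive_effector", "arguments": {
  "segments": [
    [[-0.05,-0.025,0,0.0095,0.1],[-0.0825,-0.0413,0,0.0095,0.1],[-0.0825,-0.0413,0,0.0105,0.1],[-0.0825,-0.0413,0,0,0.1],[-0.0825,-0.0413,0,0,0.1],[-0.0825,-0.0413,0,0,0.1],[-0.075,-0.0413,0,0,0.1],[0,0,0,0,0.1],[0,0,0.05,0,0.1],[0,0,0,0,0.1],[0,0,0,0,0.1]]
  ]
}}

```text
t: 32.0
eef_pos: [0.5379, -0.0036, 0.0889]
tool_rot: [-0.001, 0.684, 0.73, -0.001]
contact_force: [-0.5, 0.0, -0.3]
gripper_width: 0.27
grasp_force: 21.9
```

Run:
```python
from h import *
go(.5562,-.0101,.0545,3.7)
```

```text
t 32.0 tcp [ 0.5379 -0.0036  0.0889] yaw 3.7 move tool xyz [-0.0076  0.018   0.0343] turn rad 0.0 q7 0.26
```

Converted, 0.018 m is 0.045, 0.015 m is 0.0375.

>>> {"name": "drive_effector", "arguments": {
  "segments": [
    [[-0.019,0.045,0,0,0.1],[0,0,0,0,0.1],[0,0,0.0375,0,0.1],[0,0,0.03,0,0.1],[0,0,0.0125,0,0.1],[0,0,0.0063,0,0.1],[0,0,0,0,0.1],[0,0,0,0,0.1]]
  ]
}}

```text
t: 32.8
eef_pos: [0.5571, -0.0106, 0.0552]
tool_rot: [0.0, 0.684, 0.729, 0.0]
contact_force: [-0.1, -0.7, 0.5]
gripper_width: 0.275
grasp_force: 22.0
```

>>> {"name": "drive_effector", "arguments": {
  "segments": [
    [[0,0,0.0025,0,0.1],[0,0,0,0,0.1],[0,0,0,0,0.1]]
  ]
}}

```text
t: 33.1
eef_pos: [0.5572, -0.0105, 0.0543]
tool_rot: [0.0, 0.684, 0.729, 0.0]
contact_force: [0.8, -0.3, -0.3]
gripper_width: 0.273
grasp_force: 22.0
```

Converted, -0.03 m is -0.075, 0.001 m is 0.0025, 0.13 rad is 0.0414.

>>> {"name": "drive_effector", "arguments": {
  "segments": [
    [[0,0,0.0025,0,0.1],[0,0,0,0,0.1],[0,0,0,0,0.4],[0,0,0,0,0.42],[0,0,0,0,0.42],[0,0,-0.0375,0,0.42],[0,0,-0.075,0,0.5],[0,0,-0.075,0,0.6],[0,0,-0.025,0.0382,1],[0,0,0,0.0414,1],[0,0,0,0.0414,1],[0,0,0,0.0414,1],[0,0,0,0.0414,1],[0,0,0,0.0414,1],[0,0,0,0.0414,1],[0,0,0,0.0414,1],[0,0,0,0.0414,1],[0,0,0,0.0414,1],[0,0,0,0.0414,1],[0,0,0,0,1]]
  ]
}}

```text
t: 35.1
eef_pos: [0.5572, -0.0102, 0.1388]
tool_rot: [-0.0, 0.994, 0.107, 0.0]
contact_force: [-0.2, -0.4, 0.3]
gripper_width: 0.996
grasp_force: 0.0
```

Run:
```python
from h import *
go(.434,-.343,.12,102.2)
```

```text
t 35.1 tcp [ 0.5572 -0.0102  0.1388] yaw -77.7 move tool xyz [-0.191   0.299   0.0188] turn rad 0.001 q7 -0.94
```

>>> {"name": "drive_effector", "arguments": {
  "segments": [
    [[-0.0475,0.075,0,0,1],[-0.0475,0.075,0,0,1],[-0.0475,0.075,0,0,1],[-0.0475,0.075,0,0,1],[-0.0475,0.075,0,0,1],[-0.0475,0.075,0,0,1],[-0.0475,0.075,0,0,1],[-0.0475,0.075,0,0,1],[-0.0475,0.075,0,0,1],[-0.05,0.0725,0,0,1],[0,0,0,0,1],[0,0,0,0,1]]
  ]
}}

```text
t: 36.3
eef_pos: [0.4337, -0.3441, 0.1387]
tool_rot: [-0.0, 0.994, 0.107, 0.0]
contact_force: [1.4, 0.8, -0.1]
gripper_width: 1.002
grasp_force: 0.0
```

Run:
```python
from h import *
w=bot.read_camera('wrist');o,_,_=state()
go(.434,-.343,-.003,102.2)
top=bot.read_camera('top');cv2.imwrite('pics/t6.png',top);cv2.imwrite('pics/v6.png',np.hstack([cv2.resize(top[200:340,270:390],None,fx=3,fy=3),cv2.resize(w,(430,420))]))
```

```text
t 36.4 tcp [ 0.4344 -0.343   0.1384] yaw -77.6 move tool xyz [-0.0005  0.      0.1414] turn rad 0.004 q7 -0.31
```

View pics/v6.png

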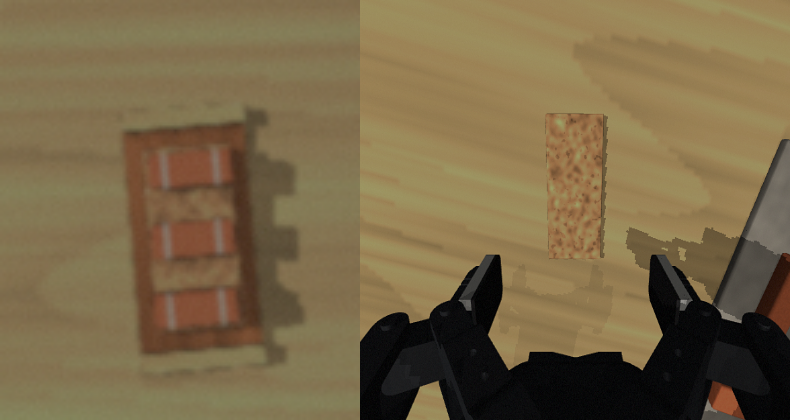

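All three sticks lie evenly across the cork at crop rows 168, 240 and 308, and the second cork is centred in the wrist view.

Converted, 0.04 m is 0.1, 0.03 m is 0.075.

>>> {"name": "drive_effector", "arguments": {
  "segments": [
    [[0,0,0.075,0,1],[0,0,0.1,0,1],[0,0,0.075,0,1],[0,0,0.05,0,1],[0,0,0.025,0,1],[0,0,0.015,0,1],[0,0,0,0,1],[0,0,0,0,1]]
  ]
}}

```text
t: 37.2
eef_pos: [0.4349, -0.3436, 0.003]
tool_rot: [0.0, 0.994, 0.107, 0.001]
contact_force: [0.8, -0.0, -0.8]
gripper_width: 1.001
grasp_force: 0.0
```

```bash
python3 - <<'E'
from h import *
go(.434,-.343,-.0028,102.2)
E
```

```text
t 37.2 tcp [ 0.4349 -0.3436  0.003 ] yaw -77.7 move tool xyz [-0.0007 -0.0008  0.0058] turn rad 0.002 q7 -0.15
```

Converted, 0.0056 m is 0.014.

>>> {"name": "drive_effector", "arguments": {
  "segments": [
    [[0,0,0.014,0,1],[0,0,0,0,0.8],[0,0,0,0,0.7],[0,0,0,0,0.6],[0,0,0,0,0.5],[0,0,0,0,0.5],[0,0,0,0,0.5]]
  ],
  "force": 25
}}

```text
t: 37.9
eef_pos: [0.4343, -0.3434, -0.0031]
tool_rot: [-0.0, 0.994, 0.107, 0.0]
contact_force: [-0.9, 1.2, 6.1]
gripper_width: 0.713
grasp_force: 27.4
```

>>> {"name": "drive_effector", "arguments": {
  "segments": [
    [[0,0,-0.025,0,0.5],[0,0,-0.075,0,0.5],[0,0,-0.075,0,0.5],[0,0,-0.075,0,0.5],[0,0,-0.075,0,0.5],[0,0,0,0,0.5],[0,0,0,0,0.5]]
  ]
}}

```text
t: 38.6
eef_pos: [0.4345, -0.3433, 0.1271]
tool_rot: [0.0, 0.994, 0.107, 0.001]
contact_force: [0.2, 0.2, -0.6]
gripper_width: 0.712
grasp_force: 27.6
```

```bash
python3 - <<'E'
from h import *
go(.5078,-.0132,.11,93.7)
E
```

```text
t 38.6 tcp [ 0.4345 -0.3433  0.1271] yaw -77.7 move tool xyz [ 0.142  -0.3069  0.0171] turn rad 0.15 q7 -0.29
```

Converted, -0.029 m is -0.0725, -0.026 m is -0.065, 0.08 rad is 0.0255.

>>> {"name": "drive_effector", "arguments": {
  "segments": [
    [[0.025,-0.05,0,0,0.5],[0.0325,-0.0725,0,0,0.5],[0.0325,-0.0725,0,0,0.5],[0.0325,-0.0725,0,0,0.5],[0.0325,-0.0725,0,0,0.5],[0.035,-0.0725,0,0,0.5],[0.035,-0.0725,0,0,0.5],[0.0325,-0.0725,0,0,0.5],[0.0325,-0.0725,0,0,0.5],[0.0325,-0.0725,0,0,0.5],[0.0325,-0.065,0,0,0.5],[0,0,0,0.0255,0.5],[0,0,0,0.0223,0.5],[0,0,0,0,0.5],[0,0,0,0,0.5],[0,0,0,0,0.5]]
  ]
}}

```text
t: 40.2
eef_pos: [0.5071, -0.0134, 0.1262]
tool_rot: [0.0, 0.999, 0.033, -0.0]
contact_force: [0.6, -0.4, 0.1]
gripper_width: 0.714
grasp_force: 27.6
```

Run:
```python
from h import *
go(.508,-.0132,.065,93.7)
```

```text
t 40.2 tcp [ 0.5071 -0.0134  0.1262] yaw -86.2 move tool xyz [ 0.0009 -0.0002  0.0612] turn rad 0.001 q7 -1.04
```

Converted, 0.02 m is 0.05, 0.012 m is 0.03.

>>> {"name": "drive_effector", "arguments": {
  "segments": [
    [[0.0023,0,0.05,0,0.5],[0,0,0.05,0,0.5],[0,0,0.03,0,0.5],[0,0,0.015,0,0.5],[0,0,0.0063,0,0.5],[0,0,0,0,0.5],[0,0,0,0,0.5]]
  ]
}}

```text
t: 40.9
eef_pos: [0.5088, -0.0132, 0.0665]
tool_rot: [-0.0, 0.999, 0.032, 0.0]
contact_force: [-0.0, -0.5, 0.3]
gripper_width: 0.714
grasp_force: 27.6
```

>>> {"name": "drive_effector", "arguments": {
  "segments": [
    [[0,0,0.0025,0,0.5],[0,0,0,0,0.5],[0,0,0,0,0.5]]
  ]
}}

```text
t: 41.2
eef_pos: [0.5085, -0.013, 0.0652]
tool_rot: [-0.0, 0.999, 0.032, 0.0]
contact_force: [0.5, -0.2, -0.1]
gripper_width: 0.715
grasp_force: 27.6
```

```bash
python3 -c "
from h import *
w=bot.read_camera('scene');cv2.imwrite('pics/s7.png',cv2.resize(w[120:300,200:440],None,fx=2.5,fy=2.5))"
```

```text
(no output)
```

View pics/s7.png

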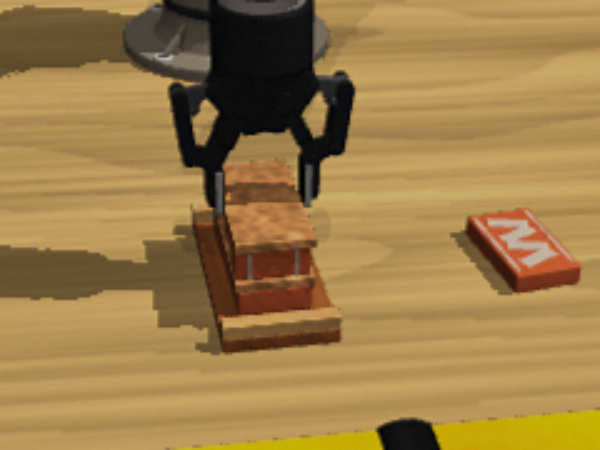

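The cork is held level just above the sticks at about (270,225). I lower the last 2 mm, release, and measure the short slab again.

Converted, 0.001 m is 0.0025.

>>> {"name": "drive_effector", "arguments": {
  "segments": [
    [[0,0,0.0025,0,0.5],[0,0,0.0025,0,0.5],[0,0,0,0,0.5]]
  ]
}}

```text
t: 41.55
eef_pos: [0.5084, -0.0131, 0.0629]
tool_rot: [-0.0, 0.999, 0.032, -0.0]
contact_force: [0.5, 0.0, -0.6]
gripper_width: 0.713
grasp_force: 27.7
```

>>> {"name": "drive_effector", "arguments": {
  "segments": [
    [[0,0,0,0,0.75],[0,0,0,0,0.85],[0,0,0,0,1],[0,0,-0.05,0,1],[0,0,-0.075,0,1],[0,0,-0.075,0,1],[0,-0.075,0,0,1],[0,-0.075,0,0,1],[0,-0.075,0,0,1],[0,-0.075,0,0,1],[0,0,0,0,1],[0,0,0,0,1]]
  ]
}}

```text
t: 42.75
eef_pos: [0.5004, 0.1071, 0.1429]
tool_rot: [0.0, 0.999, 0.033, -0.0]
contact_force: [0.1, -0.7, -0.1]
gripper_width: 1.002
grasp_force: 0.0
```

Run:
```python
from h import *
img=bot.read_camera('top');cv2.imwrite('pics/t8.png',img);c=cam('top');w=bot.read_camera('wrist');o,_,_=state()
for b in blobs(mask(w,RED),cam('wrist',o),.018,amin=1500,k=15):print('wrist',b)
g=cv2.medianBlur(img,3).astype(int);rg=(g[...,2]-g[...,1])*100//(g[...,2]+1)
hsv=cv2.cvtColor(img,cv2.COLOR_BGR2HSV)
m=((rg>27)|((hsv[...,1]<50)&(hsv[...,2]>110))).astype(np.uint8)*255
m[:195]=0;m[365:]=0;m[:,:130]=0;m[:,380:]=0
for b in blobs(m,c,.009,k=5):print(b)
cv2.imwrite('pics/v8.png',np.hstack([cv2.resize(img[190:340,210:410],(400,300)),cv2.resize(w,(400,300))]))
```

```text
wrist (array([186., 212.]), array([497.2, 205. ]), array([99.3, 57.5]), 10.2)
wrist (array([454., 192.]), array([525.7,   6.7]), array([90.3, 18.4]), 4.1)
(array([256., 341.]), array([373.3, 163.5]), array([49.8, 27.4]), -10.2)
(array([185., 326.]), array([408.1, 313.8]), array([53. , 28.3]), -14.3)
(array([235., 296.]), array([474.4, 203.9]), array([85.7, 28.4]), 79.5)
(array([334., 279.]), array([507.2, -12.6]), array([162.3,  87.9]), 3.4)
(array([156., 199.]), array([684.9, 381.2]), array([73.6, 33.7]), 88.9)
```

View pics/v8.png

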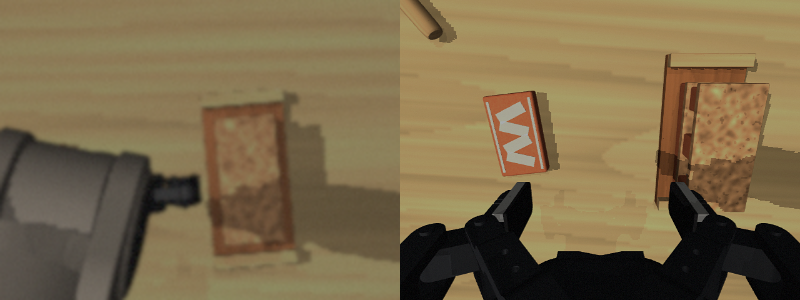

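The top cork is on the stack, and the short slab has been knocked to about (497,205). I move over it and look again.

Converted, -0.03 m is -0.075, -0.018 m is -0.045, -0.06 rad is -0.0191.

>>> {"name": "drive_effector", "arguments": {
  "segments": [
    [[0,-0.05,0,-0.0159,1],[0,-0.075,0,-0.0191,1],[0,-0.075,0,0,1],[0,-0.045,0,0,1],[0,0,0,0,1],[0,0,0,0,1],[0,0,0,0,1]]
  ]
}}

```text
t: 43.55
eef_pos: [0.4878, 0.2022, 0.1431]
tool_rot: [0.0, 0.996, 0.086, 0.0]
contact_force: [0.3, 0.2, 0.7]
gripper_width: 0.999
grasp_force: 0.0
```

Run:
```python
from h import *
w=bot.read_camera('wrist');o,_,_=state()
for b in blobs(mask(w,RED),cam('wrist',o),.018,amin=1500,k=15):print('wrist',b)
go(.4955,.205,0,100.2)
```

```text
wrist (array([599., 212.]), array([526.6,  -5.7]), array([91.2, 47.2]), 4.5)
wrist (array([316., 204.]), array([497.2, 206. ]), array([99.5, 57.2]), 10.3)
t 43.6 tcp [0.4878 0.2022 0.1431] yaw -80.1 move tool xyz [ 0.0081 -0.0015  0.1431] turn rad -0.005 q7 -1.37
```

Converted, 0.04 m is 0.1, 0.03 m is 0.075.

>>> {"name": "drive_effector", "arguments": {
  "segments": [
    [[0.02,-0.005,0.075,0,1],[0,0,0.1,0,1],[0,0,0.075,0,1],[0,0,0.05,0,1],[0,0,0.025,0,1],[0,0,0.015,0,1],[0,0,0,0,1],[0,0,0,0,1]]
  ]
}}

```text
t: 44.4
eef_pos: [0.4958, 0.2071, 0.0079]
tool_rot: [-0.0, 0.996, 0.087, 0.001]
contact_force: [0.5, 0.6, 0.2]
gripper_width: 0.997
grasp_force: 0.0
```

```bash
python3 - <<'E'
from h import *
go(.4955,.2055,0.0,100.2)
E
```

```text
t 44.4 tcp [0.4958 0.2071 0.0079] yaw -80.0 move tool xyz [-0.0006  0.0015  0.0079] turn rad -0.004 q7 -1.19
```

Converted, 0.007 m is 0.0175, 0.001 m is 0.0025.

>>> {"name": "drive_effector", "arguments": {
  "segments": [
    [[0,0.0025,0.0175,0,1],[0,0,0,0,0.8],[0,0,0,0,0.7],[0,0,0,0,0.6],[0,0,0,0,0.5],[0,0,0,0,0.5],[0,0,0,0,0.5]]
  ],
  "force": 28
}}

```text
t: 45.1
eef_pos: [0.4952, 0.2062, 0.0003]
tool_rot: [-0.0, 0.996, 0.087, 0.0]
contact_force: [-2.6, 0.4, 6.1]
gripper_width: 0.67
grasp_force: 30.6
```

>>> {"name": "drive_effector", "arguments": {
  "segments": [
    [[0,0,-0.025,0,0.5],[0,0,-0.075,0,0.5],[0,0,-0.075,0,0.5],[0,0,-0.075,0,0.5],[0,0,-0.075,0,0.5],[0,0,0,0,0.5],[0,0,0,0,0.5]]
  ]
}}

```text
t: 45.8
eef_pos: [0.495, 0.2064, 0.1302]
tool_rot: [-0.0, 0.996, 0.087, 0.0]
contact_force: [0.4, -0.6, -2.9]
gripper_width: 0.671
grasp_force: 31.5
```

```bash
python3 - <<'E'
from h import *
go(.5078,-.0132,.13,93.7)
E
```

```text
t 45.8 tcp [0.495  0.2064 0.1302] yaw -80.0 move tool xyz [-0.0257  0.2185  0.    ] turn rad 0.111 q7 -1.35
```

Converted, 0.03 m is 0.075, 0.02 m is 0.05, 0.06 rad is 0.0191.

>>> {"name": "drive_effector", "arguments": {
  "segments": [
    [[-0.0075,0.05,0,0,0.5],[-0.0075,0.075,0,0,0.5],[-0.0075,0.075,0,0,0.5],[-0.0075,0.075,0,0,0.5],[-0.0075,0.075,0,0,0.5],[-0.0075,0.075,0,0,0.5],[-0.01,0.075,0,0,0.5],[-0.0075,0.045,0,0,0.5],[0,0,0,0.0191,0.5],[0,0,0,0.0162,0.5],[0,0,0,0,0.5],[0,0,0,0,0.5],[0,0,0,0,0.5]]
  ]
}}

```text
t: 47.1
eef_pos: [0.5081, -0.0128, 0.1295]
tool_rot: [0.0, 0.999, 0.033, -0.0]
contact_force: [-0.0, -0.1, -1.9]
gripper_width: 0.664
grasp_force: 31.5
```

Run:
```python
from h import *
go(.508,-.0132,.077,93.7)
```

```text
t 47.1 tcp [ 0.5081 -0.0128  0.1295] yaw -86.3 move tool xyz [-0.0001  0.0004  0.0525] turn rad 0.001 q7 -1.04
```

Converted, 0.02 m is 0.05, 0.015 m is 0.0375.

>>> {"name": "drive_effector", "arguments": {
  "segments": [
    [[0,0,0.05,0,0.5],[0,0,0.0375,0,0.5],[0,0,0.025,0,0.5],[0,0,0.0125,0,0.5],[0,0,0.005,0,0.5],[0,0,0,0,0.5],[0,0,0,0,0.5]]
  ]
}}

```text
t: 47.8
eef_pos: [0.5089, -0.0131, 0.0784]
tool_rot: [-0.0, 0.999, 0.032, 0.0]
contact_force: [-0.8, 0.2, -2.4]
gripper_width: 0.671
grasp_force: 31.4
```

>>> {"name": "drive_effector", "arguments": {
  "segments": [
    [[0,0,0.0025,0,0.5],[0,0,0.0025,0,0.5],[0,0,0,0,0.5],[0,0,0,0,0.5]]
  ]
}}

```text
t: 48.2
eef_pos: [0.5085, -0.0129, 0.076]
tool_rot: [-0.0, 0.999, 0.032, 0.0]
contact_force: [0.6, -0.1, -2.0]
gripper_width: 0.669
grasp_force: 31.5
```

Converted, 0.001 m is 0.0025.

>>> {"name": "drive_effector", "arguments": {
  "segments": [
    [[0,0,0.0025,0,0.5],[0,0,0,0,0.5],[0,0,0,0,0.5]]
  ]
}}

```text
t: 48.5
eef_pos: [0.5085, -0.013, 0.075]
tool_rot: [-0.0, 0.999, 0.032, -0.0]
contact_force: [-0.7, 0.8, -2.1]
gripper_width: 0.669
grasp_force: 31.5
```

Converted, -0.03 m is -0.075, -0.02 m is -0.05.

>>> {"name": "drive_effector", "arguments": {
  "segments": [
    [[0,0,0.0025,0,0.5],[0,0,0,0,0.5],[0,0,0,0,0.7],[0,0,0,0,0.8],[0,0,0,0,0.9],[0,0,0,0,1],[0,0,0,0,1],[0,0,-0.05,0,1],[0,0,-0.075,0,1],[0,0,-0.075,0,1],[0,-0.075,0,0,1],[0,-0.075,0,0,1],[0,-0.075,0,0,1],[0,-0.075,0,0,1],[0,-0.075,0,0,1],[0,-0.075,0,0,1],[0,0,0,0,1],[0,0,0,0,1]]
  ]
}}

```text
t: 50.3
eef_pos: [0.4969, 0.1671, 0.1539]
tool_rot: [0.0, 0.999, 0.033, -0.0]
contact_force: [-0.5, -0.8, -0.3]
gripper_width: 1.0
grasp_force: 0.0
```

Run:
```python
from h import *
t=bot.read_camera('top');s=bot.read_camera('scene')
cv2.imwrite('pics/v9.png',np.hstack([cv2.resize(t[190:340,270:390],(320,400)),cv2.resize(s[150:300,230:380],(400,400))]))
```

```text
(no output)
```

View pics/v9.png

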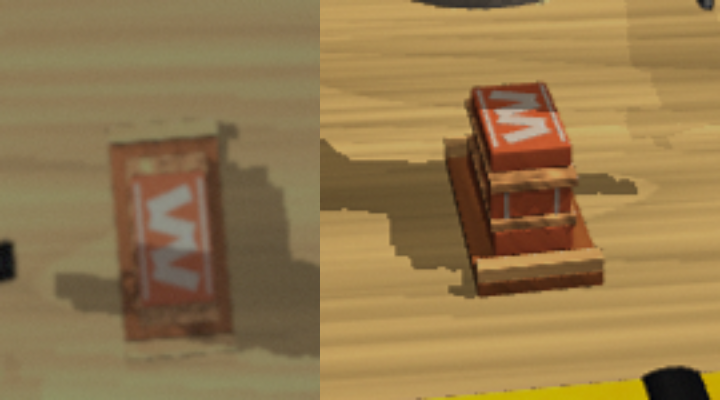

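The stack is complete, level and centred: in the top crop the short slab is at (173,240) on a board centred at about (171,240).

```bash
python3 -c "
from station import bot
print(bot.hand_in())"
```

```text
the job is handed in; nothing more can be done
None
```

I packed the tile set on the board (long slab, cork, three sticks, cork, short slab) and handed it in at about 50 s; the last pictures show the stack level and centred, but the hand-in gave no verdict.

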